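# Set the study models on their base boards

## Robot

A 6-joint arm with a two-finger parallel gripper is mounted at the origin on the work surface. World frame = base frame: x ahead of the robot, y to its left, z up, the work surface at z = 0. Lengths are in m, angles in degrees, forces in N, time in s.
With the tool pointing down it reaches from about 0.4 to 0.825 m from the base axis. Payload 7 kg.
Tool frame: the origin (TCP) lies at the very end of the fingers, on their centre line; the grasp point (between the pads) lies 19 mm behind it; z points along the fingers, y is the line along which they close (so a half turn about z gives the same grasp; the last joint's range is limited). The gripper opens to 88 mm and grips with 3 to 60 N. Pads are 19 mm wide; open, the fingers measure 130 mm over their backs; the gripper's body (78 mm by 193 mm) begins 47 mm behind the grasp point.
Start: joints at [88.585, 20.546, 0.682, 0, -70.136, -16.507], TCP at [0.208, 0.642, 0.227] pointing down, gripper open.
Joint ranges: [-176.03, 176.03], [-82.01, 121.73], [-58.28, 71.71], [-173.87, 95.51], [-174.79, -0.11], [-173.66, 173.66]. Speed limits (degrees/s): [136.94, 136.94, 172.46, 180, 180, 180].

## Interface

Orientations are given as [roll, pitch, yaw] about the fixed x, y, z axes, in that order (R = Rz(yaw) Ry(pitch) Rx(roll)).
In Python, from plant import ctrl, cams, workorder gives the robot as it stands.
- The arm moves only by the tool play_rows, never from a script. Its argument "motion" is a list of rows, each an object of numbers: "x", "y", "z": the shift along the tool's x, y, z normalised to -1 to 1, where 1 is 0.025 m; "rx", "ry", "rz": the turn, a rotation vector about the tool's x, y, z normalised to -1 to 1, where 1 is 4 degrees. A call has 1 to 20 rows; each row shifts and turns the commanded pose from where the row before left it, along the tool's axes as they then stand; what a row does not reach is not made up. A row lasts 1/8 s, in which the tool goes at most 62.5 mm and 10.7 degrees, less where a joint would pass 70% of its speed; a pose out of reach is approached as far as the arm can. A call with a number of a shift or a turn outside -1 to 1 is refused whole. A call with a gripper value outside its range is refused whole. "fingers" is the opening, from -1 (shut) to 1 (fully open), set as the call begins (left out, the last holds). The fingers move at their own pace and stop on an object; the grip force is fixed at half the most. Time passes only in rows, so rows that do not move let the fingers close. It gives the time, the measured TCP pose, the force, the opening and the grip force at its end, in the units of the state.
- ctrl.get_obs(): the state, without advancing time (a new reading comes with each control period).
- cams.snapshot(name): name is "scene" or "top" or "wrist"; returns the picture (400x640x3 uint8, blue, green, red); there is no depth.
- cams.get_calibration(name): a dict with "vertical_fov" (degrees; the focal length in pixels is half the picture's height over the tangent of half this angle, whatever the lens; pixels are square), "cx", "cy" (the principal point, pixels), "position" and "rotation" of the camera in the world. Camera axes: x right, y up, looking along -z (the intrinsics and any distortion apply to the point x, -y, -z); pixel columns grow to the right and rows downward; lengths in m; the calibration is good to about 2 mm. The wrist camera is an equidistant fisheye: a pixel r from the principal point sees the ray r / f radians off the axis. A picture is of the moment at which its call begins: read the wrist's pose just before it. get_calibration takes no time and is no camera call; for the wrist camera it gives the pose at the moment of the call.
- workorder.close_job(): hands the job in; it is judged then, once.
The state is a dict: "clock": time; "joint_pos": joint angles; "qvel": joint speeds; "tau": joint torques, N m; "tool_pos": TCP position; "orientation": TCP orientation; "force": force on the tool from outside, world axes, zero at the start; "moment": the same for the moment, N m; "opening": finger opening in m; "gripper_force": force on a finger pad.
Only numpy, scipy, OpenCV 4.12 (cv2) and the standard library are available. Lean on these libraries where they do the work, as an engineer would, in place of code of your own. Each camera call takes 0.05 s, during which the arm holds its last target. There are 200 camera calls.

## Task

The foam-board building models are cut and ready for the review: stand each of the long house, the stepped block and the podium upright on the base board that has its footprint drawn on it, lined up with the drawn outline (either way round), and stand the tower on the podium's roof, squarely on the square drawn there. Set the models down, do not drop them, and leave the glue bottle, the pencil pot and the tape roll where they are.

Things in the scene. Friction and masses are not known exactly. Their poses are not given: they have to be found in the camera images.
- long_house: Loose white foam-board model with dark edges, on the 2 mm cutting mat: a house 110 mm long (its x), 40 mm wide (its y), with a 45 degree gabled roof; side walls 36 mm high, ridge along x 56 mm above the underside. 30 to 65 g. Origin: centre of the underside, z up. Hold it across the 40 mm, on the side walls. Same after a half turn.
- stepped_block: Loose white foam-board model with dark edges, on the 2 mm cutting mat: flat roof, 40 mm high, two bars side by side shifted lengthways, so the plan has notches at diagonal corners. 100 mm (x) by 56 mm (y): one bar x -50 to 18, y 0 to 28 mm, the other x -18 to 50, y -28 to 0. 35 to 70 g. Origin: plan centre, underside. Hold it at the middle across the 56 mm. Same after a half turn.
- podium: Loose white foam-board model with dark edges, on the 2 mm cutting mat: a low flat block, 84 mm (its x) by 58 mm (its y), 36 mm high, with a 38 mm square drawn on its roof towards one end: the square's centre is at x = +18 mm, y = 0 in this frame. 40 to 85 g. Origin: centre of the underside, z up. Hold it across the 58 mm.
- tower: Loose white foam-board model with dark edges, on the 2 mm cutting mat: a flat-topped tower, 38 x 38 mm in plan and 64 mm high, with four floor lines round it. 25 to 50 g. Origin: centre of the underside, z up, x and y square to its faces.
- long_house_board: Grey card board 138 (x) x 100 x 4 mm, taped to the mat (fixed), with the long house's footprint drawn in dark lines: a narrow rectangle 110 x 40 mm. Origin: the middle of the drawn footprint, on the board's top face, 6 mm above the table. x: along the footprint's long side, z: up.
- stepped_block_board: Grey card board 138 (x) x 100 x 4 mm, taped to the mat (fixed), with the stepped block's footprint drawn in dark lines: 100 x 56 mm, notched at diagonal corners, lying in this frame as the block's plan does in its own. Origin: the middle of the drawn footprint, on the board's top face, 6 mm above the table. x: along the footprint's long side, z: up.
- podium_board: Grey card board 138 (x) x 100 x 4 mm, taped to the mat (fixed), with the podium's footprint drawn in dark lines: a broad rectangle 84 x 58 mm. Origin: the middle of the drawn footprint, on the board's top face, 6 mm above the table. x: along the footprint's long side, z: up.
- glue_bottle: Bystander: upright white glue bottle with an orange cap, 56 mm across, 150 mm high, loose. Origin: centre of the underside.
- pencil_pot: Bystander: round dark steel pot with pencils in it, 72 mm across, the pot 95 mm and the pencils 155 mm high, loose. Origin: centre of the underside.
- tape_roll: Bystander: roll of masking tape lying flat, 76 mm across, 24 mm high, loose. Origin: centre of the underside.
There are look-alikes about, which are no part of the job. Leave any turquoise look-alike of the stepped_block alone.

How it is judged (in metres and radians):
At the end, for the whole second after the job is handed in: House, block and podium stand flat (within 3 mm) on their own boards, within 12 mm and 0.17 rad of the drawn footprint, either way round; the tower stands on the podium roof within 10 mm per axis of the drawn square and 0.17 rad of square to it; all upright (0.06 rad), released, at rest (horizontal distance between long_house and long_house_board below 0.012 m and angle between the x axis of long_house and the x axis of long_house_board, either way round below 0.17 rad and z of long_house in the frame of long_house_board between -0.003 and 0.003 m and angle between each of long_house, stepped_block, podium, tower's own z axis and vertical below 0.06 rad and linear speed of each of long_house, stepped_block, podium, tower below 0.02 m/s and horizontal distance between stepped_block and stepped_block_board below 0.012 m and angle between the x axis of stepped_block and the x axis of stepped_block_board, either way round below 0.17 rad and z of stepped_block in the frame of stepped_block_board between -0.003 and 0.003 m and horizontal distance between podium and podium_board below 0.012 m and angle between the x axis of podium and the x axis of podium_board, either way round below 0.17 rad and z of podium in the frame of podium_board between -0.003 and 0.003 m and x of tower in the frame of podium between 0.008 and 0.028 m and y of tower in the frame of podium between -0.01 and 0.01 m and z of tower in the frame of podium between 0.032 and 0.04 m and (angle between the x axis of tower and the x axis of podium, either way round below 0.17 rad or angle between the x axis of tower and the y axis of podium, either way round below 0.17 rad)); the robot touches nothing.
It fails at once if the glue bottle, the pencil pot or the tape roll is moved by more than 20 mm, or the bottle or the pot is tipped (distance of any of glue_bottle, pencil_pot, tape_roll from where it was at the start of the episode above 0.02 m or angle between any of glue_bottle, pencil_pot's own z axis and vertical above 0.3 rad).
It fails at once if a model is dropped (falls freely by more than about 3 cm) ((linear speed of long_house above 0.8 m/s and contact force between the fingers and long_house below 0.01 N) or (linear speed of stepped_block above 0.8 m/s and contact force between the fingers and stepped_block below 0.01 N) or (linear speed of podium above 0.8 m/s and contact force between the fingers and podium below 0.01 N) or (linear speed of tower above 0.8 m/s and contact force between the fingers and tower below 0.01 N)).
It also fails if it takes over 136 s, if anything falls off the work surface, if the arm or the gripper's body presses on something with over 40 N, if the wrist force passes 120 N, or if a joint passes its speed limit or range.

## Working session

There is one attempt and no reset: what is moved stays moved. The work goes in short steps, Python scripts to look and compute and a tool call to move; the robot and the scene stay as the last step left them, time stands still between calls to the robot, and variables do not carry over. Pictures are saved under pics/ and viewed, at most 14 in all, crops included, and the job is handed in when it is done.

Besides the shell and the picture viewer there is one more tool, called as a command line: name --argument value ..., lists and objects as JSON in quotes. play_rows: Moves the arm, as the interface text tells. Its arguments: {"type":"object","properties":{"motion":{"type":"array"},"fingers":{"type":"number"}},"required":["motion"]}

```bash
mkdir -p pics; ls
python3 - <<'E'
from plant import ctrl,cams,workorder
import cv2
print(ctrl.get_obs())
for n in("top","scene"):
    c=cams.get_calibration(n);print(n,c)
    cv2.imwrite(f"pics/{n}0.png",cams.snapshot(n))
print(cams.get_calibration("wrist"))
E
```

```text
pics
{'clock': 0.0, 'joint_pos': array([ 8.85863805e+01,  2.05905206e+01,  6.34802492e-01, -2.16044947e-02,
       -7.01355771e+01, -1.65067142e+01]), 'qvel': array([-0.02171683,  0.00818944,  0.02920727,  0.00791064,  0.07428894,
        0.0615941 ]), 'tau': array([-3.99249475e-04, -5.82712662e+01,  2.93063700e+01,  6.99740991e+00,
        6.98400821e-03, -1.65924876e-04]), 'tool_pos': array([0.20756184, 0.64178645, 0.22563615]), 'orientation': array([ 1.79906696e+02, -6.46952683e-03, -1.79276858e+01]), 'force': array([-0.73146975,  0.00605829, -0.39683711]), 'moment': array([-0.00874487,  0.02542685, -0.0387156 ]), 'gripper_force': 0.0, 'opening': 0.08726745277038736}
top {'vertical_fov': 57.51024840778444, 'cx': 315.8489724682636, 'cy': 198.21154517971678, 'position': array([ 0.27204404, -0.02386178,  1.0167292 ]), 'rotation': array([ 1.37345825e+01,  6.59367856e-02, -8.19945180e+01])}
scene {'vertical_fov': 42.10606757811761, 'cx': 313.9768640481855, 'cy': 198.73045979666256, 'position': array([1.4882413 , 0.5861552 , 1.39887524]), 'rotation': array([ 39.89348515,   0.37758038, 120.50786232])}
{'vertical_fov': 65.70646984690485, 'cx': 314.8446795020669, 'cy': 203.55227532518083, 'position': array([0.27185226, 0.62004431, 0.3841301 ]), 'rotation': array([-1.45924499e+01, -7.58776384e-02, -1.07954905e+02])}
```

View pics/top0.png

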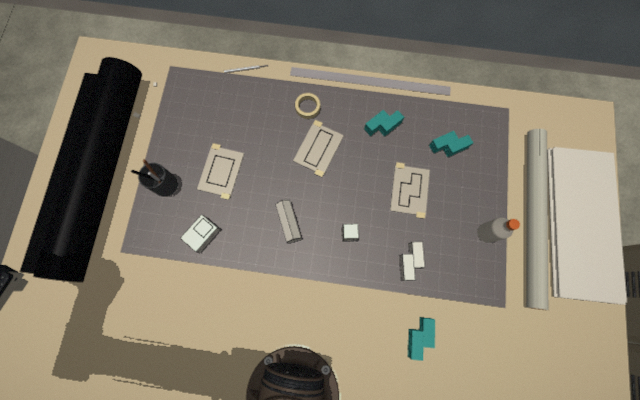

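View pics/scene0.png

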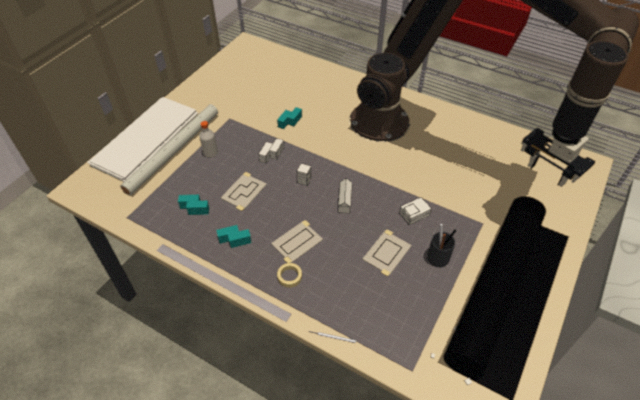

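Run:
```python
import cv2
im=cv2.imread("pics/top0.png")
def crop(x0,y0,w,h,s,n):
    c=cv2.resize(im[y0:y0+h,x0:x0+w],None,fx=s,fy=s,interpolation=cv2.INTER_CUBIC)
    for k in range(0,w,20): cv2.putText(c,str(x0+k),(k*s,8),0,.35,(0,255,255)); cv2.line(c,(k*s,10),(k*s,16),(0,255,255))
    for k in range(0,h,20): cv2.putText(c,str(y0+k),(0,k*s+4),0,.35,(0,255,255)); cv2.line(c,(24,k*s),(30,k*s),(0,255,255))
    cv2.imwrite(n,c)
crop(180,115,165,137,4,"pics/cl.png") if 0 else crop(190,115,160,140,4,"pics/cl.png")
crop(330,155,160,130,4,"pics/cr.png")
```

```text
(no output)
```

View pics/cl.png

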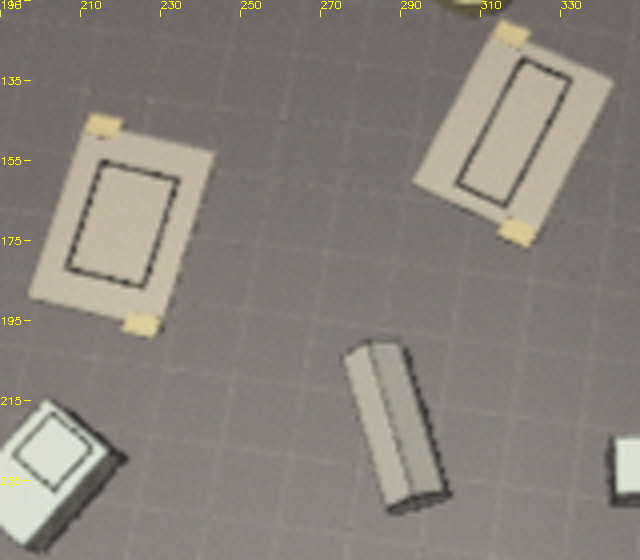

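View pics/cr.png

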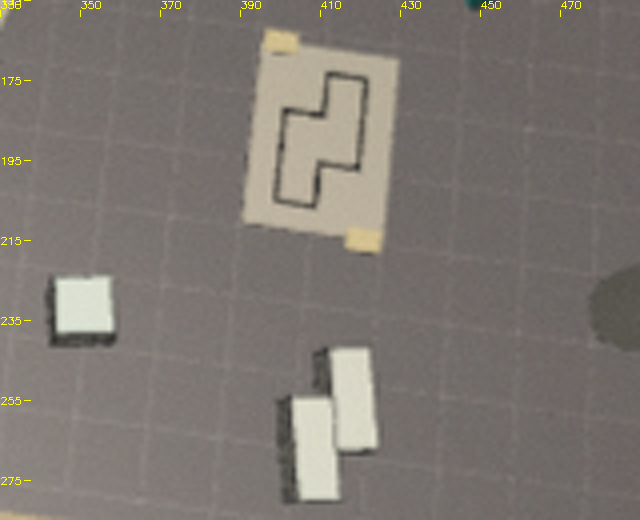

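```bash
cat > h.py <<'E'
import numpy as np,cv2
from scipy.spatial.transform import Rotation as R
from scipy.optimize import least_squares
def proj(c,P,fish=False):
    Rm=R.from_euler('xyz',c["rotation"],degrees=True).as_matrix()
    p=(np.atleast_2d(P)-c["position"])@Rm
    x,y,z=p[:,0],-p[:,1],-p[:,2]; f=200/np.tan(np.radians(c["vertical_fov"]/2))
    if fish:
        r=np.hypot(x,y);t=np.arctan2(r,z);k=f*t/np.maximum(r,1e-9)
    else:k=f/z
    return np.c_[c["cx"]+k*x,c["cy"]+k*y]
def fit(c,M,px,guess,fish=False):
    """M: Nx3 model points with world z; px Nx2; returns x,y,yawdeg"""
    M=np.array(M,float);px=np.array(px,float)
    def w(q):
        Q=M.copy();Q[:,:2]=M[:,:2]@R.from_euler('z',q[2]).as_matrix()[:2,:2].T+q[:2];return Q
    best=None
    for a in np.arange(0,6.2,.5):
        s=least_squares(lambda q:(proj(c,w(q),fish)-px).ravel(),[guess[0],guess[1],a])
        if best is None or s.cost<best.cost:best=s
    s=best
    return [round(float(s.x[0]),4),round(float(s.x[1]),4),round((np.degrees(s.x[2])+180)%360-180,1)],round(float(np.sqrt(2*s.cost/len(px))),2)
def rect(lx,ly,z,cx=0,cy=0): return [[cx+sx*lx/2,cy+sy*ly/2,z] for sx,sy in((1,1),(1,-1),(-1,-1),(-1,1))]
def wcal():
    from plant import cams
    return cams.get_calibration("wrist")
E
python3 - <<'E'
from h import *
from plant import cams
c=cams.get_calibration("top")
A=lambda p:np.array(p)/4+[190,115]
B=lambda p:np.array(p)/4+[330,155]
g=[.45,0]
# order: (+x+y),(+x-y),(-x-y),(-x+y), x up in image, y left
print("pboard",fit(c,rect(.084,.058,.006),A([(102,161),(179,180),(145,287),(67,268)]),g))
print("lboard",fit(c,rect(.110,.040,.006),A([(523,58),(571,78),(505,205),(456,183)]),g))
print("house",fit(c,[[.055,.02,.038],[.055,-.02,.038],[-.055,-.02,.038],[-.055,.02,.038],[.055,0,.058]],A([(347,356),(403,343),(449,493),(388,510),(371,342)]),g))
S=lambda z:[[.05,0,z],[.05,-.028,z],[-.018,-.028,z],[-.018,0,z],[-.05,0,z],[-.05,.028,z],[.018,.028,z],[.018,0,z]]
print("sboard",fit(c,S(.006),B([(329,73),(368,78),(358,168),(318,162),(315,207),(275,202),(285,109),(324,114)]),g))
print("stepped",fit(c,S(.042),B([(332,349),(370,348),(377,450),(337,451),(340,499),(298,500),(292,397),(332,397)]),g))
print("tower",fit(c,rect(.038,.038,.066),B([(56,277),(111,277),(114,331),(56,332)]),g))
print("podium",fit(c,rect(.038,.038,.038,.018)+rect(.084,.058,.038)[:3],A([(13,455),(55,413),(92,450),(54,491)][:0]+[(13,455),(55,413),(92,450),(54,491)]+[(0,0)]*3)[:7] if 0 else A([(55,413),(92,450),(54,491),(13,455)]+[(48,402),(110,455),(38,545)]),g))
Rm=R.from_euler('xyz',c["rotation"],degrees=True).as_matrix()
f=200/np.tan(np.radians(c["vertical_fov"]/2))
def gp(u,v,z):
    d=Rm@np.array([(u-c["cx"])/f,-(v-c["cy"])/f,-1]);return (c["position"]+d*(z-c["position"][2])/d[2])[:2].round(3)
print("tape",gp(307,105,.02),"pot base~",gp(163,184,0.05),gp(145,175,.155),"bottle cap",gp(513,225,.15),"base",gp(497,230,.05),"teal",gp(384,122,.03),gp(452,143,.03),gp(421,340,.03))
E
```

```text
pboard ([0.5592, 0.2968, np.float64(-5.9)], 0.19)
lboard ([0.6701, 0.0253, np.float64(-18.3)], 0.24)
house ([0.4351, 0.0739, np.float64(24.6)], 0.42)
sboard ([0.5792, -0.2535, np.float64(-1.1)], 0.3)
stepped ([0.3751, -0.2692, np.float64(8.2)], 0.45)
tower ([0.427, -0.0944, np.float64(8.4)], 0.44)
podium ([0.3681, 0.3081, np.float64(-29.0)], 1.32)
tape [0.795 0.078] pot base~ [0.487 0.433] [0.48  0.433] bottle cap [ 0.482 -0.472] base [ 0.487 -0.481] teal [ 0.767 -0.155] [ 0.728 -0.356] [ 0.18  -0.306]
```

play_rows --fingers 1 --motion '[{"x":0.73,"y":0.766},{"x":0.73,"y":0.766},{"x":0.73,"y":0.766},{"x":0.73,"y":0.766},{"x":0.73,"y":0.766},{"x":0.73,"y":0.766},{"x":0.73,"y":0.766},{"x":0.73,"y":0.766},{"x":0.73,"y":0.766},{"x":0.73,"y":0.766},{"x":0.73,"y":0.766},{"x":0.73,"y":0.766},{"x":0.73,"y":0.766},{"x":0.73,"y":0.766},{"rz":0.92},{"rz":0.92},{"rz":0.92},{},{}]'

```text
$.motion[0]: bad value
```

```bash
cat >> h.py <<'E'
def wsnap(n):
    from plant import ctrl,cams
    c=wcal();o=ctrl.get_obs();im=cams.snapshot("wrist");cv2.imwrite(f"pics/{n}.png",im)
    np.save(f"pics/{n}.npy",c,allow_pickle=True)
    print(o["clock"],o["tool_pos"].round(4),o["orientation"].round(2),o["joint_pos"].round(1))
    return c,im
E
python3 -c "
from h import *
wsnap('w1')"
```

```text
0.1 [0.2076 0.6418 0.2257] [ 1.7992e+02 -1.0000e-02 -1.7930e+01] [ 88.6  20.6   0.6  -0.  -70.1 -16.5]
```

View pics/w1.png

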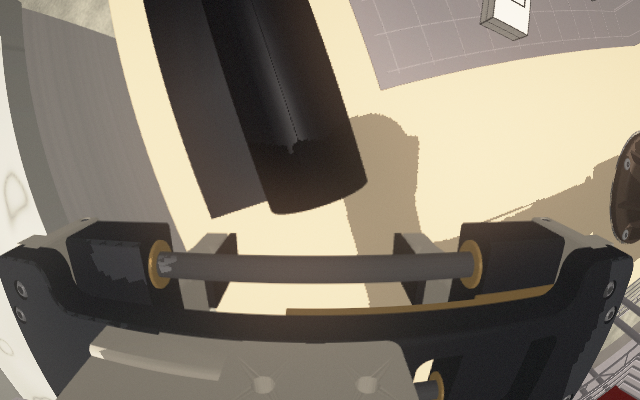

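play_rows --fingers 1 --motion '[{"x":0.5,"y":0.9,"z":0,"rx":0,"ry":0,"rz":0},{"x":0.5,"y":0.9,"z":0,"rx":0,"ry":0,"rz":0},{"x":0.5,"y":0.9,"z":0,"rx":0,"ry":0,"rz":0},{"x":0.5,"y":0.9,"z":0,"rx":0,"ry":0,"rz":0},{"x":0.5,"y":0.9,"z":0,"rx":0,"ry":0,"rz":0},{"x":0.5,"y":0.9,"z":0,"rx":0,"ry":0,"rz":0},{"x":0.5,"y":0.9,"z":0,"rx":0,"ry":0,"rz":0},{"x":0.5,"y":0.9,"z":0,"rx":0,"ry":0,"rz":0},{"x":0.5,"y":0.9,"z":0,"rx":0,"ry":0,"rz":0},{"x":0.5,"y":0.9,"z":0,"rx":0,"ry":0,"rz":0},{"x":0.5,"y":0.9,"z":0,"rx":0,"ry":0,"rz":0.9},{"x":0.5,"y":0.9,"z":0,"rx":0,"ry":0,"rz":0.9},{"x":0,"y":0,"z":0,"rx":0,"ry":0,"rz":0.9},{"x":0,"y":0,"z":0,"rx":0,"ry":0,"rz":0},{"x":0,"y":0,"z":0,"rx":0,"ry":0,"rz":0}]'

```text
clock: 2.02
tool_pos: [0.2658, 0.3388, 0.2266]
orientation: [-180.0, -0.0, -28.6]
force: [0.4, 0.4, -0.2]
opening: 0.0878
gripper_force: 0.0
```

```bash
python3 -c "
from h import *
wsnap('w2')"
```

```text
2.025 [0.2658 0.3388 0.2266] [-180.     -0.    -28.64] [ 78.3  -3.4 -28.2   0.  -65.2 -17. ]
```

View pics/w2.png

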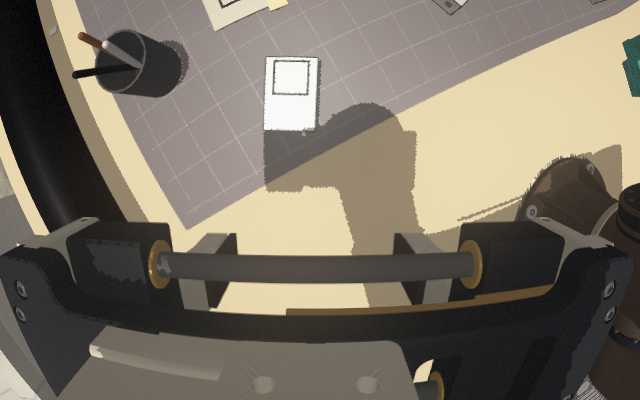

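```bash
python3 -c "
from h import *
c=np.load('pics/w2.npy',allow_pickle=True).item()
px=[(265,57),(318.5,58),(316.5,131),(264,129.5),(274,61),(309,61),(308,94),(273,95)]
print(fit(c,rect(.084,.058,.038)+rect(.038,.038,.038,.018),px,[.37,.3],True))
print(fit(c,rect(.084,.058,.038),px[:4],[.37,.3],True))
print(proj(c,[[.368,.308,.038],[.485,.433,.095]],True))
"
```

```text
([0.3691, 0.3117, np.float64(-30.1)], 0.76)
([0.3691, 0.3116, np.float64(-30.3)], 0.83)
[[294.01049595  92.44077707]
 [133.77820691  60.08516555]]
```

play_rows --fingers 1 --motion '[{"x":0.9,"y":-0.19,"z":0.7,"rx":0,"ry":0,"rz":0},{"x":0.9,"y":-0.19,"z":0.7,"rx":0,"ry":0,"rz":0},{"x":0.9,"y":-0.19,"z":0.7,"rx":0,"ry":0,"rz":0},{"x":0.9,"y":-0.19,"z":0.7,"rx":0,"ry":0,"rz":0},{"x":0.9,"y":-0.19,"z":0.7,"rx":0,"ry":0,"rz":0.33},{"x":0,"y":0,"z":0.9,"rx":0,"ry":0,"rz":0},{"x":0,"y":0,"z":0.9,"rx":0,"ry":0,"rz":0},{"x":0,"y":0,"z":0.9,"rx":0,"ry":0,"rz":0},{"x":0,"y":0,"z":0.9,"rx":0,"ry":0,"rz":0},{"x":0,"y":0,"z":0.9,"rx":0,"ry":0,"rz":0},{"x":0,"y":0,"z":0.5,"rx":0,"ry":0,"rz":0},{"x":0,"y":0,"z":0.24,"rx":0,"ry":0,"rz":0},{"x":0,"y":0,"z":0,"rx":0,"ry":0,"rz":0}]'

```text
clock: 3.7
tool_pos: [0.3759, 0.3057, 0.008]
orientation: [180.0, -0.0, -30.0]
force: [0.1, 0.5, 0.7]
opening: 0.0876
gripper_force: 0.0
```

play_rows --fingers -1 --motion '[{"x":0,"y":0,"z":0,"rx":0,"ry":0,"rz":0},{"x":0,"y":0,"z":0,"rx":0,"ry":0,"rz":0},{"x":0,"y":0,"z":0,"rx":0,"ry":0,"rz":0},{"x":0,"y":0,"z":0,"rx":0,"ry":0,"rz":0},{"x":0,"y":0,"z":0,"rx":0,"ry":0,"rz":0},{"x":0,"y":0,"z":0,"rx":0,"ry":0,"rz":0}]'

```text
clock: 4.45
tool_pos: [0.3761, 0.3061, 0.0085]
orientation: [-179.9, -0.0, -30.0]
force: [-1.2, 0.5, 5.6]
opening: 0.0579
gripper_force: 29.9
```

play_rows --motion '[{"x":0,"y":0,"z":-0.4,"rx":0,"ry":0,"rz":0},{"x":0,"y":0,"z":-0.9,"rx":0,"ry":0,"rz":0},{"x":0,"y":0,"z":-0.9,"rx":0,"ry":0,"rz":-0.86},{"x":0,"y":0,"z":-0.9,"rx":0,"ry":0,"rz":-0.86},{"x":0,"y":0,"z":-0.9,"rx":0,"ry":0,"rz":-0.86},{"x":0,"y":0,"z":-0.9,"rx":0,"ry":0,"rz":-0.86},{"x":0,"y":0,"z":-0.8,"rx":0,"ry":0,"rz":-0.86},{"x":0,"y":0,"z":0,"rx":0,"ry":0,"rz":-0.86},{"x":0,"y":0,"z":0,"rx":0,"ry":0,"rz":-0.86},{"x":0,"y":0,"z":0,"rx":0,"ry":0,"rz":0},{"x":0,"y":0,"z":0,"rx":0,"ry":0,"rz":0}]'

```text
clock: 5.82
tool_pos: [0.3757, 0.3055, 0.1506]
orientation: [180.0, 0.0, -6.0]
force: [0.1, -0.8, -0.6]
opening: 0.0576
gripper_force: 29.9
```

```bash
python3 -c "
from h import *
wsnap('w3')"
```

```text
5.825 [0.3757 0.3055 0.1506] [ 1.7999e+02  1.0000e-02 -6.0400e+00] [ 62.4   6.3 -29.   -0.  -54.7  21.5]
```

View pics/w3.png

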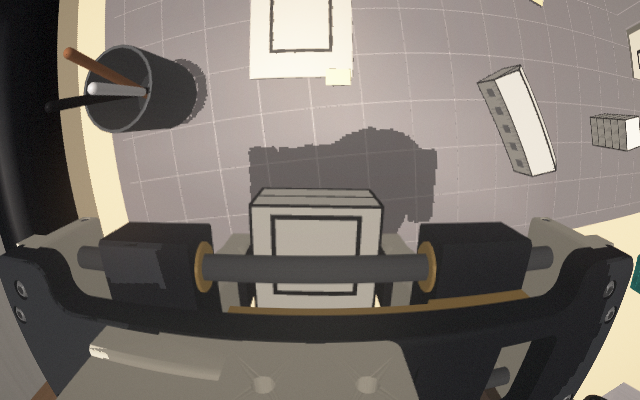

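```bash
python3 -c "
from h import *
c=np.load('pics/w3.npy',allow_pickle=True).item()
m=rect(.084,.058,.006)
print(proj(c,[[.5592,.2968,.006]],True))
w=lambda q:np.array([[q[0]+np.cos(q[2])*a-np.sin(q[2])*b,q[1]+np.sin(q[2])*a+np.cos(q[2])*b,.006] for a,b in((-.042,-.029),(-.042,.029))])
s=least_squares(lambda q:(proj(c,w(q),True)-[(331,51),(270,50)]).ravel(),[.55,.3,-.1]);print(s.x,s.cost,np.degrees(s.x[2]))
z=.1506+.038-.0085
print(fit(c,[[.042,-.029,z],[.042,.029,z],[.037,.019,z],[.037,-.019,z]],[(381,206),(253,205),(272,217),(360,217)],[.37,.3],True))
"
```

```text
[[302.64369918  11.65937207]]
[ 0.55995883  0.29737098 -0.13853118] 0.4483497638887974 -7.937251965340594
([0.3666, 0.3048, np.float64(-6.4)], 1.76)
```

play_rows --motion '[{"x":0.85,"y":-0.05,"z":0,"rx":0,"ry":0,"rz":0.08},{"x":0.85,"y":-0.05,"z":0,"rx":0,"ry":0,"rz":0},{"x":0.85,"y":-0.05,"z":0,"rx":0,"ry":0,"rz":0},{"x":0.85,"y":-0.05,"z":0,"rx":0,"ry":0,"rz":0},{"x":0.85,"y":-0.05,"z":0,"rx":0,"ry":0,"rz":0},{"x":0.85,"y":-0.05,"z":0,"rx":0,"ry":0,"rz":0},{"x":0.85,"y":-0.05,"z":0,"rx":0,"ry":0,"rz":0},{"x":0.85,"y":-0.04,"z":0,"rx":0,"ry":0,"rz":0},{"x":0.85,"y":-0.04,"z":0,"rx":0,"ry":0,"rz":0},{"x":0,"y":0,"z":0.9,"rx":0,"ry":0,"rz":0},{"x":0,"y":0,"z":0.9,"rx":0,"ry":0,"rz":0},{"x":0,"y":0,"z":0.9,"rx":0,"ry":0,"rz":0},{"x":0,"y":0,"z":0.9,"rx":0,"ry":0,"rz":0},{"x":0,"y":0,"z":0.9,"rx":0,"ry":0,"rz":0},{"x":0,"y":0,"z":0.5,"rx":0,"ry":0,"rz":0},{"x":0,"y":0,"z":0.3,"rx":0,"ry":0,"rz":0},{"x":0,"y":0,"z":0.15,"rx":0,"ry":0,"rz":0},{"x":0,"y":0,"z":0.05,"rx":0,"ry":0,"rz":0},{"x":0,"y":0,"z":0,"rx":0,"ry":0,"rz":0}]'

```text
clock: 8.25
tool_pos: [0.5674, 0.2958, 0.0136]
orientation: [-180.0, -0.0, -6.3]
force: [-0.2, -0.6, 0.3]
opening: 0.0576
gripper_force: 29.9
```

play_rows --motion '[{"x":0,"y":0,"z":0.04,"rx":0,"ry":0,"rz":0},{"x":0,"y":0,"z":0,"rx":0,"ry":0,"rz":0}]'

```text
clock: 8.5
tool_pos: [0.5674, 0.2958, 0.0125]
orientation: [-180.0, -0.0, -6.3]
force: [0.3, -0.8, 1.3]
opening: 0.0576
gripper_force: 29.9
```

play_rows --fingers 1 --motion '[{"x":0,"y":0,"z":0,"rx":0,"ry":0,"rz":0},{"x":0,"y":0,"z":0,"rx":0,"ry":0,"rz":0},{"x":0,"y":0,"z":0,"rx":0,"ry":0,"rz":0},{"x":0,"y":0,"z":0,"rx":0,"ry":0,"rz":0}]'

```text
clock: 9.0
tool_pos: [0.5671, 0.2955, 0.012]
orientation: [180.0, 0.0, -6.3]
force: [0.8, -0.4, -0.1]
opening: 0.0865
gripper_force: 0.0
```

play_rows --motion '[{"x":0,"y":0,"z":-0.95,"rx":0,"ry":0,"rz":0},{"x":0,"y":0,"z":-0.95,"rx":0,"ry":0,"rz":0},{"x":0,"y":0,"z":-0.95,"rx":0,"ry":0,"rz":1},{"x":0,"y":0,"z":-0.95,"rx":0,"ry":0,"rz":1},{"x":0,"y":0,"z":-0.95,"rx":0,"ry":0,"rz":1},{"x":0,"y":0,"z":-0.95,"rx":0,"ry":0,"rz":1},{"x":0,"y":0,"z":-0.95,"rx":0,"ry":0,"rz":1},{"x":0,"y":0,"z":-0.95,"rx":0,"ry":0,"rz":1},{"x":0,"y":0,"z":0,"rx":0,"ry":0,"rz":1},{"x":0,"y":0,"z":0,"rx":0,"ry":0,"rz":1},{"x":0,"y":0,"z":0,"rx":0,"ry":0,"rz":1},{"x":0,"y":0,"z":0,"rx":0,"ry":0,"rz":1},{"x":0,"y":0,"z":0,"rx":0,"ry":0,"rz":1},{"x":0,"y":0,"z":0,"rx":0,"ry":0,"rz":1},{"x":0,"y":0,"z":0,"rx":0,"ry":0,"rz":1},{"x":0,"y":0,"z":0,"rx":0,"ry":0,"rz":1},{"x":0,"y":0,"z":0,"rx":0,"ry":0,"rz":1},{"x":0,"y":0,"z":0,"rx":0,"ry":0,"rz":1},{"x":0,"y":0,"z":0,"rx":0,"ry":0,"rz":1},{"x":0,"y":0,"z":0,"rx":0,"ry":0,"rz":1}]'

```text
clock: 11.5
tool_pos: [0.567, 0.2955, 0.202]
orientation: [180.0, -0.0, -78.4]
force: [-0.1, -0.2, 0.4]
opening: 0.0874
gripper_force: 0.0
```

play_rows --motion '[{"x":0,"y":0,"z":0,"rx":0,"ry":0,"rz":0.92},{"x":0.89,"y":0.64,"z":0,"rx":0,"ry":0,"rz":0},{"x":0.89,"y":0.64,"z":0,"rx":0,"ry":0,"rz":0},{"x":0.89,"y":0.64,"z":0,"rx":0,"ry":0,"rz":0},{"x":0.89,"y":0.64,"z":0,"rx":0,"ry":0,"rz":0},{"x":0.89,"y":0.64,"z":0,"rx":0,"ry":0,"rz":0},{"x":0.89,"y":0.64,"z":0,"rx":0,"ry":0,"rz":0},{"x":0.89,"y":0.64,"z":0,"rx":0,"ry":0,"rz":0},{"x":0.89,"y":0.64,"z":0,"rx":0,"ry":0,"rz":0},{"x":0.89,"y":0.64,"z":0,"rx":0,"ry":0,"rz":0},{"x":0.89,"y":0.64,"z":0,"rx":0,"ry":0,"rz":0},{"x":0.89,"y":0.64,"z":0,"rx":0,"ry":0,"rz":0},{"x":0.89,"y":0.64,"z":0,"rx":0,"ry":0,"rz":0},{"x":0,"y":0,"z":0,"rx":0,"ry":0,"rz":0},{"x":0,"y":0,"z":0,"rx":0,"ry":0,"rz":0}]'

```text
clock: 13.38
tool_pos: [0.4145, 0.004, 0.2023]
orientation: [-180.0, 0.0, -82.0]
force: [0.1, -0.3, -1.0]
opening: 0.0874
gripper_force: 0.0
```

```bash
python3 -c "
from h import *
wsnap('w4')"
```

```text
13.375 [0.4145 0.004  0.2023] [-1.7996e+02  1.0000e-02 -8.2000e+01] [ 28.1  -4.  -32.1   0.  -61.8 -20.1]
```

View pics/w4.png

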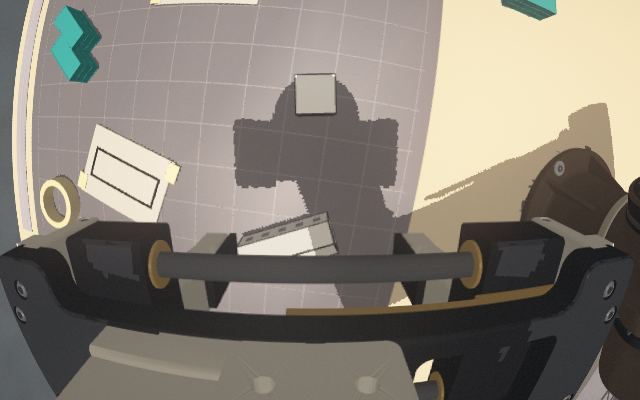

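```bash
python3 -c "
from h import *
c=np.load('pics/w4.npy',allow_pickle=True).item()
print(fit(c,rect(.038,.038,.066),[(295,73),(335,74),(336,114),(297,115)],[.42,-.1],True))
t=fit(c,rect(.11,.04,.006),[(97,147),(91,178),(151,209),(159,177)],[.67,.02],True);print(t)
t=fit(c,rect(.11,.04,.006),[(97,147),(91,178),(151,209),(159,177)][::-1],[.67,.02],True);print(t)
"
```

```text
([0.4272, -0.0933, np.float64(-80.9)], 1.19)
([0.6717, 0.0284, np.float64(-20.5)], 29.97)
([0.6704, 0.0273, np.float64(164.2)], 2.19)
```

play_rows --fingers 1 --motion '[{"x":0.8,"y":0.01,"z":0,"rx":0,"ry":0,"rz":0},{"x":0.8,"y":0.01,"z":0.5,"rx":0,"ry":0,"rz":0},{"x":0.8,"y":0.01,"z":0.5,"rx":0,"ry":0,"rz":0},{"x":0.8,"y":0.01,"z":0.5,"rx":0,"ry":0,"rz":0},{"x":0.74,"y":0,"z":0.5,"rx":0,"ry":0,"rz":0},{"x":0,"y":0,"z":0.9,"rx":0,"ry":0,"rz":0},{"x":0,"y":0,"z":0.9,"rx":0,"ry":0,"rz":0},{"x":0,"y":0,"z":0.9,"rx":0,"ry":0,"rz":0},{"x":0,"y":0,"z":0.9,"rx":0,"ry":0,"rz":0},{"x":0,"y":0,"z":0.9,"rx":0,"ry":0,"rz":0},{"x":0,"y":0,"z":0.6,"rx":0,"ry":0,"rz":0},{"x":0,"y":0,"z":0,"rx":0,"ry":0,"rz":0}]'

```text
clock: 14.92
tool_pos: [0.4266, -0.0932, 0.0235]
orientation: [179.8, -0.0, -81.9]
force: [-0.3, 0.7, -0.2]
opening: 0.0878
gripper_force: 0.0
```

play_rows --fingers -1 --motion '[{"x":0,"y":0,"z":0,"rx":0,"ry":0,"rz":0},{"x":0,"y":0,"z":0,"rx":0,"ry":0,"rz":0},{"x":0,"y":0,"z":0,"rx":0,"ry":0,"rz":0},{"x":0,"y":0,"z":0,"rx":0,"ry":0,"rz":0},{"x":0,"y":0,"z":0,"rx":0,"ry":0,"rz":0},{"x":0,"y":0,"z":0,"rx":0,"ry":0,"rz":0},{"x":0,"y":0,"z":0,"rx":0,"ry":0,"rz":0}]'

```text
clock: 15.8
tool_pos: [0.4272, -0.0934, 0.0247]
orientation: [-180.0, -0.0, -82.0]
force: [-0.5, 0.6, 2.5]
opening: 0.0379
gripper_force: 29.9
```

play_rows --motion '[{"x":0,"y":0,"z":-0.4,"rx":0,"ry":0,"rz":0},{"x":0,"y":0,"z":-0.9,"rx":0,"ry":0,"rz":0},{"x":0,"y":0,"z":-0.9,"rx":0,"ry":0,"rz":0},{"x":0,"y":0,"z":-0.9,"rx":0,"ry":0,"rz":0},{"x":0,"y":0,"z":-0.9,"rx":0,"ry":0,"rz":0.9},{"x":0,"y":0,"z":-0.9,"rx":0,"ry":0,"rz":0.9},{"x":0,"y":0,"z":-0.9,"rx":0,"ry":0,"rz":0.9},{"x":0,"y":0,"z":-0.9,"rx":0,"ry":0,"rz":0.88},{"x":0,"y":0,"z":0,"rx":0,"ry":0,"rz":0}]'

```text
clock: 16.92
tool_pos: [0.428, -0.0933, 0.1941]
orientation: [-179.8, 0.1, -96.3]
force: [-0.2, 0.4, -0.1]
opening: 0.0376
gripper_force: 29.9
```

Run:
```python
from h import *
from plant import cams
im=cams.snapshot("top");cv2.imwrite("pics/top1.png",im)
c=cv2.resize(im[130:220,180:270],None,fx=6,fy=6,interpolation=cv2.INTER_CUBIC);cv2.imwrite("pics/top1c.png",c)
```

```text
(no output)
```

View pics/top1c.png

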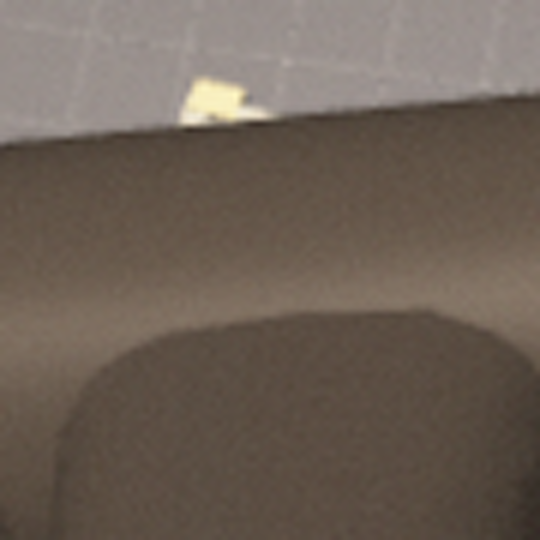

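play_rows --motion '[{"x":-0.98,"y":-0.19,"z":-0.2,"rx":0,"ry":0,"rz":0},{"x":-0.98,"y":-0.19,"z":-0.2,"rx":0,"ry":0,"rz":0},{"x":-0.98,"y":-0.19,"z":-0.2,"rx":0,"ry":0,"rz":0},{"x":-0.98,"y":-0.19,"z":-0.2,"rx":0,"ry":0,"rz":0},{"x":-0.98,"y":-0.19,"z":-0.2,"rx":0,"ry":0,"rz":0},{"x":-0.98,"y":-0.19,"z":-0.2,"rx":0,"ry":0,"rz":0},{"x":-0.98,"y":-0.19,"z":-0.2,"rx":0,"ry":0,"rz":0},{"x":-0.98,"y":-0.19,"z":-0.2,"rx":0,"ry":0,"rz":0},{"x":-0.98,"y":-0.19,"z":0,"rx":0,"ry":0,"rz":0},{"x":-0.98,"y":-0.19,"z":0,"rx":0,"ry":0,"rz":0},{"x":-0.98,"y":-0.19,"z":0,"rx":0,"ry":0,"rz":0},{"x":-0.98,"y":-0.19,"z":0,"rx":0,"ry":0,"rz":0},{"x":-0.98,"y":-0.19,"z":0,"rx":0,"ry":0,"rz":0},{"x":-0.98,"y":-0.19,"z":0,"rx":0,"ry":0,"rz":0},{"x":-0.98,"y":-0.19,"z":0,"rx":0,"ry":0,"rz":0},{"x":-0.98,"y":-0.19,"z":0,"rx":0,"ry":0,"rz":0},{"x":-0.98,"y":-0.19,"z":0,"rx":0,"ry":0,"rz":0},{"x":-0.98,"y":-0.19,"z":0,"rx":0,"ry":0,"rz":0},{"x":-0.98,"y":-0.19,"z":0,"rx":0,"ry":0,"rz":0},{"x":-0.98,"y":-0.19,"z":0,"rx":0,"ry":0,"rz":0}]'

```text
clock: 19.48
tool_pos: [0.5755, 0.3849, 0.2318]
orientation: [180.0, -0.0, -96.3]
force: [0.6, -0.6, 0.3]
opening: 0.038
gripper_force: 29.9
```

play_rows --motion '[{"x":0,"y":0,"z":0,"rx":0,"ry":0,"rz":0},{"x":0,"y":0,"z":0,"rx":0,"ry":0,"rz":0}]'

```text
clock: 19.73
tool_pos: [0.575, 0.3835, 0.2316]
orientation: [180.0, -0.0, -96.3]
force: [-0.5, 0.5, 0.2]
opening: 0.0381
gripper_force: 29.9
```

```bash
python3 -c "
from h import *
c,im=wsnap('w5')
print(proj(c,[[.5767,.2944,.042]],True))"
```

```text
19.725 [0.575  0.3835 0.2316] [ 1.7997e+02 -4.0000e-02 -9.6280e+01] [ 49.8  21.9   3.4  -0.  -71.5 -56.1]
[[304.54332611 107.31806048]]
```

View pics/w5.png

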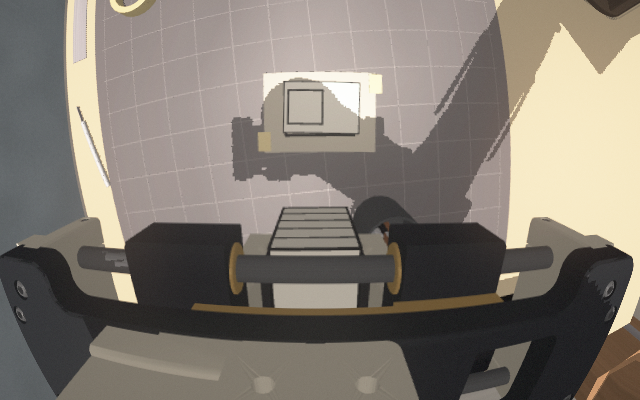

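play_rows --motion '[{"x":0.7,"y":-0.09,"z":0,"rx":0,"ry":0,"rz":0},{"x":0.7,"y":-0.09,"z":0,"rx":0,"ry":0,"rz":0},{"x":0.7,"y":-0.09,"z":0,"rx":0,"ry":0,"rz":0},{"x":0.7,"y":-0.09,"z":0,"rx":0,"ry":0,"rz":0},{"x":0.73,"y":-0.1,"z":0,"rx":0,"ry":0,"rz":0},{"x":0,"y":0,"z":0.8,"rx":0,"ry":0,"rz":0},{"x":0,"y":0,"z":0.8,"rx":0,"ry":0,"rz":0},{"x":0,"y":0,"z":0.8,"rx":0,"ry":0,"rz":0},{"x":0,"y":0,"z":0.8,"rx":0,"ry":0,"rz":0},{"x":0,"y":0,"z":0.8,"rx":0,"ry":0,"rz":0},{"x":0,"y":0,"z":0.8,"rx":0,"ry":0,"rz":0},{"x":0,"y":0,"z":0.8,"rx":0,"ry":0,"rz":0},{"x":0,"y":0,"z":0.5,"rx":0,"ry":0,"rz":0},{"x":0,"y":0,"z":0.3,"rx":0,"ry":0,"rz":0},{"x":0,"y":0,"z":0.15,"rx":0,"ry":0,"rz":0},{"x":0,"y":0,"z":0.05,"rx":0,"ry":0,"rz":0},{"x":0,"y":0,"z":0,"rx":0,"ry":0,"rz":0},{"x":0,"y":0,"z":0,"rx":0,"ry":0,"rz":0}]'

```text
clock: 22.02
tool_pos: [0.5771, 0.2945, 0.0675]
orientation: [-180.0, 0.0, -96.3]
force: [-0.5, 0.3, 0.6]
opening: 0.0378
gripper_force: 29.9
```

play_rows --motion '[{"x":0,"y":0,"z":0.07,"rx":0,"ry":0,"rz":0},{"x":0,"y":0,"z":0.03,"rx":0,"ry":0,"rz":0},{"x":0,"y":0,"z":0,"rx":0,"ry":0,"rz":0},{"x":0,"y":0,"z":0,"rx":0,"ry":0,"rz":0}]'

```text
clock: 22.52
tool_pos: [0.5769, 0.2944, 0.0647]
orientation: [-180.0, 0.0, -96.3]
force: [-1.5, 0.4, 1.5]
opening: 0.0379
gripper_force: 29.9
```

play_rows --fingers 1 --motion '[{"x":0,"y":0,"z":0,"rx":0,"ry":0,"rz":0},{"x":0,"y":0,"z":0,"rx":0,"ry":0,"rz":0},{"x":0,"y":0,"z":0,"rx":0,"ry":0,"rz":0},{"x":0,"y":0,"z":0,"rx":0,"ry":0,"rz":0},{"x":0,"y":0,"z":-0.9,"rx":0,"ry":0,"rz":0},{"x":0,"y":0,"z":-0.9,"rx":0,"ry":0,"rz":0},{"x":0,"y":0,"z":-0.9,"rx":0,"ry":0,"rz":0},{"x":0,"y":0,"z":-0.9,"rx":0,"ry":0,"rz":1},{"x":0,"y":0,"z":-0.9,"rx":0,"ry":0,"rz":1},{"x":0,"y":0,"z":-0.9,"rx":0,"ry":0,"rz":1},{"x":0,"y":0,"z":0,"rx":0,"ry":0,"rz":1},{"x":0,"y":0,"z":0,"rx":0,"ry":0,"rz":1},{"x":0,"y":0,"z":0,"rx":0,"ry":0,"rz":1},{"x":0,"y":0,"z":0,"rx":0,"ry":0,"rz":1},{"x":0,"y":0,"z":0,"rx":0,"ry":0,"rz":1},{"x":0,"y":0,"z":0,"rx":0,"ry":0,"rz":1},{"x":0,"y":0,"z":0,"rx":0,"ry":0,"rz":1},{"x":0,"y":0,"z":0,"rx":0,"ry":0,"rz":1},{"x":0,"y":0,"z":0,"rx":0,"ry":0,"rz":1},{"x":0,"y":0,"z":0,"rx":0,"ry":0,"rz":1}]'

```text
clock: 25.02
tool_pos: [0.5769, 0.2943, 0.1995]
orientation: [180.0, -0.0, -148.4]
force: [0.5, 1.0, 0.7]
opening: 0.0876
gripper_force: 0.0
```

play_rows --motion '[{"x":0,"y":0,"z":0,"rx":0,"ry":0,"rz":0.9},{"x":0,"y":0,"z":0,"rx":0,"ry":0,"rz":0.9},{"x":0.75,"y":-0.8,"z":0,"rx":0,"ry":0,"rz":0},{"x":0.75,"y":-0.8,"z":0,"rx":0,"ry":0,"rz":0},{"x":0.75,"y":-0.8,"z":0,"rx":0,"ry":0,"rz":0},{"x":0.75,"y":-0.8,"z":0,"rx":0,"ry":0,"rz":0},{"x":0.75,"y":-0.8,"z":0,"rx":0,"ry":0,"rz":0},{"x":0.75,"y":-0.8,"z":0,"rx":0,"ry":0,"rz":0},{"x":0.75,"y":-0.8,"z":0,"rx":0,"ry":0,"rz":0},{"x":0,"y":0,"z":0,"rx":0,"ry":0,"rz":0},{"x":0,"y":0,"z":0,"rx":0,"ry":0,"rz":0}]'

```text
clock: 26.4
tool_pos: [0.5158, 0.1122, 0.1998]
orientation: [-180.0, 0.0, -155.5]
force: [0.8, 0.4, -0.1]
opening: 0.0876
gripper_force: 0.0
```

```bash
python3 -c "
from h import *
c,im=wsnap('w6')
print(proj(c,[[.4351,.0739,.058]],True))"
```

```text
26.4 [0.5158 0.1122 0.1998] [-1.8000e+02  4.0000e-02 -1.5551e+02] [ 33.6   7.8 -20.1   0.  -62.1 -99.1]
[[314.49160186 102.64094927]]
```

View pics/w6.png

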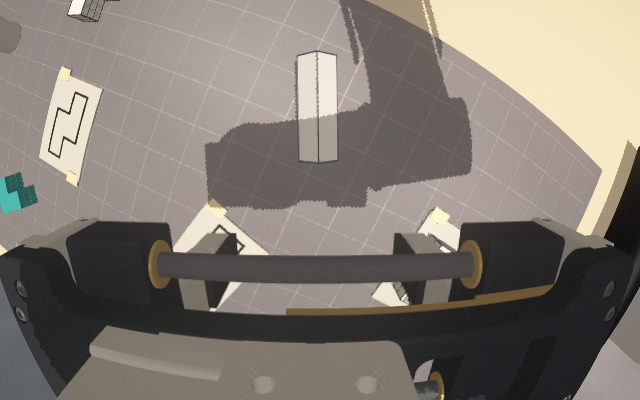

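```bash
python3 -c "
from h import *
c=np.load('pics/w6.npy',allow_pickle=True).item()
print(fit(c,rect(.11,.04,.038)+[[.055,0,.058],[-.055,0,.058]],[(297,54),(337,54),(338,162),(299,161),(317,51),(318,163)],[.43,.07],True))
"
```

```text
([0.4369, 0.0782, np.float64(-154.9)], 1.2)
```

play_rows --motion '[{"x":0.7,"y":0.01,"z":0.5,"rx":0,"ry":0,"rz":0},{"x":0.7,"y":0.01,"z":0.5,"rx":0,"ry":0,"rz":0},{"x":0.7,"y":0.01,"z":0.5,"rx":0,"ry":0,"rz":0},{"x":0.7,"y":0.01,"z":0.5,"rx":0,"ry":0,"rz":0},{"x":0.68,"y":0,"z":0.5,"rx":0,"ry":0,"rz":0},{"x":0,"y":0,"z":0.9,"rx":0,"ry":0,"rz":0},{"x":0,"y":0,"z":0.9,"rx":0,"ry":0,"rz":0},{"x":0,"y":0,"z":0.9,"rx":0,"ry":0,"rz":0},{"x":0,"y":0,"z":0.9,"rx":0,"ry":0,"rz":0},{"x":0,"y":0,"z":0.9,"rx":0,"ry":0,"rz":0},{"x":0,"y":0,"z":0.5,"rx":0,"ry":0,"rz":0},{"x":0,"y":0,"z":0.15,"rx":0,"ry":0,"rz":0},{"x":0,"y":0,"z":0,"rx":0,"ry":0,"rz":0}]'

```text
clock: 28.08
tool_pos: [0.4363, 0.0775, 0.0085]
orientation: [-180.0, 0.0, -155.5]
force: [0.7, -0.2, 1.0]
opening: 0.0878
gripper_force: 0.0
```

play_rows --fingers -1 --motion '[{"x":0,"y":0,"z":0,"rx":0,"ry":0,"rz":0},{"x":0,"y":0,"z":0,"rx":0,"ry":0,"rz":0},{"x":0,"y":0,"z":0,"rx":0,"ry":0,"rz":0},{"x":0,"y":0,"z":0,"rx":0,"ry":0,"rz":0},{"x":0,"y":0,"z":0,"rx":0,"ry":0,"rz":0},{"x":0,"y":0,"z":0,"rx":0,"ry":0,"rz":0},{"x":0,"y":0,"z":0,"rx":0,"ry":0,"rz":0}]'

```text
clock: 28.95
tool_pos: [0.436, 0.0773, 0.0083]
orientation: [-180.0, -0.0, -155.5]
force: [-1.4, -0.0, 1.8]
opening: 0.0394
gripper_force: 29.9
```

play_rows --motion '[{"x":0,"y":0,"z":-0.4,"rx":0,"ry":0,"rz":0},{"x":0,"y":0,"z":-0.9,"rx":0,"ry":0,"rz":0},{"x":0,"y":0,"z":-0.9,"rx":0,"ry":0,"rz":0.97},{"x":0,"y":0,"z":-0.9,"rx":0,"ry":0,"rz":0.97},{"x":0,"y":0,"z":-0.9,"rx":0,"ry":0,"rz":0.97},{"x":0,"y":0,"z":-0.9,"rx":0,"ry":0,"rz":0.97},{"x":0,"y":0,"z":0,"rx":0,"ry":0,"rz":0.97},{"x":0,"y":0,"z":0,"rx":0,"ry":0,"rz":0.97},{"x":0,"y":0,"z":0,"rx":0,"ry":0,"rz":0.97},{"x":0,"y":0,"z":0,"rx":0,"ry":0,"rz":0.97},{"x":0,"y":0,"z":0,"rx":0,"ry":0,"rz":0.97},{"x":0,"y":0,"z":0,"rx":0,"ry":0,"rz":0.97},{"x":0,"y":0,"z":0,"rx":0,"ry":0,"rz":0.97}]'

```text
clock: 30.58
tool_pos: [0.4359, 0.0772, 0.1314]
orientation: [180.0, 0.0, 161.7]
force: [0.3, -0.3, -0.7]
opening: 0.0399
gripper_force: 29.9
```

play_rows --motion '[{"x":-0.87,"y":0.09,"z":0,"rx":0,"ry":0,"rz":0},{"x":-0.87,"y":0.09,"z":0,"rx":0,"ry":0,"rz":0},{"x":-0.87,"y":0.09,"z":0,"rx":0,"ry":0,"rz":0},{"x":-0.87,"y":0.09,"z":0,"rx":0,"ry":0,"rz":0},{"x":-0.87,"y":0.09,"z":0,"rx":0,"ry":0,"rz":0},{"x":-0.87,"y":0.09,"z":0,"rx":0,"ry":0,"rz":0},{"x":-0.87,"y":0.09,"z":0,"rx":0,"ry":0,"rz":0},{"x":-0.87,"y":0.09,"z":0,"rx":0,"ry":0,"rz":0},{"x":-0.87,"y":0.09,"z":0,"rx":0,"ry":0,"rz":0},{"x":-0.87,"y":0.09,"z":0,"rx":0,"ry":0,"rz":0},{"x":-0.87,"y":0.09,"z":0,"rx":0,"ry":0,"rz":0},{"x":0,"y":0,"z":0,"rx":0,"ry":0,"rz":0},{"x":0,"y":0,"z":0,"rx":0,"ry":0,"rz":0}]'

```text
clock: 32.2
tool_pos: [0.6705, 0.0262, 0.1309]
orientation: [-180.0, -0.0, 161.8]
force: [-0.2, -0.2, 0.1]
opening: 0.0398
gripper_force: 29.9
```

play_rows --motion '[{"x":0,"y":0,"z":0.9,"rx":0,"ry":0,"rz":0},{"x":0,"y":0,"z":0.9,"rx":0,"ry":0,"rz":0},{"x":0,"y":0,"z":0.9,"rx":0,"ry":0,"rz":0},{"x":0,"y":0,"z":0.9,"rx":0,"ry":0,"rz":0},{"x":0,"y":0,"z":0.5,"rx":0,"ry":0,"rz":0},{"x":0,"y":0,"z":0.3,"rx":0,"ry":0,"rz":0},{"x":0,"y":0,"z":0.2,"rx":0,"ry":0,"rz":0},{"x":0,"y":0,"z":0.04,"rx":0,"ry":0,"rz":0},{"x":0,"y":0,"z":0,"rx":0,"ry":0,"rz":0},{"x":0,"y":0,"z":0,"rx":0,"ry":0,"rz":0}]'

```text
clock: 33.45
tool_pos: [0.6714, 0.0263, 0.0153]
orientation: [180.0, 0.0, 161.8]
force: [-0.6, 1.0, -0.0]
opening: 0.0398
gripper_force: 29.9
```

play_rows --motion '[{"x":0,"y":0,"z":0.07,"rx":0,"ry":0,"rz":0},{"x":0,"y":0,"z":0.03,"rx":0,"ry":0,"rz":0},{"x":0,"y":0,"z":0,"rx":0,"ry":0,"rz":0},{"x":0,"y":0,"z":0,"rx":0,"ry":0,"rz":0}]'

```text
clock: 33.95
tool_pos: [0.6711, 0.0263, 0.0124]
orientation: [-180.0, -0.0, 161.8]
force: [-1.2, -0.4, 1.0]
opening: 0.0399
gripper_force: 29.9
```

play_rows --fingers 1 --motion '[{"x":0,"y":0,"z":0,"rx":0,"ry":0,"rz":0},{"x":0,"y":0,"z":0,"rx":0,"ry":0,"rz":0},{"x":0,"y":0,"z":0,"rx":0,"ry":0,"rz":0},{"x":0,"y":0,"z":0,"rx":0,"ry":0,"rz":0},{"x":0,"y":0,"z":-0.93,"rx":0,"ry":0,"rz":0},{"x":0,"y":0,"z":-0.93,"rx":0,"ry":0,"rz":0},{"x":0,"y":0,"z":-0.93,"rx":0,"ry":0,"rz":0},{"x":0,"y":0,"z":-0.93,"rx":0,"ry":0,"rz":0},{"x":0,"y":0,"z":-0.93,"rx":0,"ry":0,"rz":-0.94},{"x":0,"y":0,"z":-0.93,"rx":0,"ry":0,"rz":-0.94},{"x":0,"y":0,"z":-0.93,"rx":0,"ry":0,"rz":-0.94},{"x":0,"y":0,"z":-0.93,"rx":0,"ry":0,"rz":-0.94},{"x":0,"y":0,"z":0,"rx":0,"ry":0,"rz":-0.94},{"x":0,"y":0,"z":0,"rx":0,"ry":0,"rz":-0.94},{"x":0,"y":0,"z":0,"rx":0,"ry":0,"rz":-0.94}]'

```text
clock: 35.83
tool_pos: [0.671, 0.0262, 0.1983]
orientation: [180.0, 0.0, -171.7]
force: [0.6, -0.2, 0.3]
opening: 0.0877
gripper_force: 0.0
```

play_rows --motion '[{"x":0.89,"y":-0.91,"z":0,"rx":0,"ry":0,"rz":0},{"x":0.89,"y":-0.91,"z":0,"rx":0,"ry":0,"rz":0},{"x":0.89,"y":-0.91,"z":0,"rx":0,"ry":0,"rz":0},{"x":0.89,"y":-0.91,"z":0,"rx":0,"ry":0,"rz":0},{"x":0.89,"y":-0.91,"z":0,"rx":0,"ry":0,"rz":0},{"x":0.89,"y":-0.91,"z":0,"rx":0,"ry":0,"rz":0},{"x":0.89,"y":-0.91,"z":0,"rx":0,"ry":0,"rz":0},{"x":0.89,"y":-0.91,"z":0,"rx":0,"ry":0,"rz":0},{"x":0.89,"y":-0.91,"z":0,"rx":0,"ry":0,"rz":0},{"x":0.89,"y":-0.91,"z":0,"rx":0,"ry":0,"rz":0},{"x":0.89,"y":-0.91,"z":0,"rx":0,"ry":0,"rz":0},{"x":0,"y":0,"z":0,"rx":0,"ry":0,"rz":0},{"x":0,"y":0,"z":0,"rx":0,"ry":0,"rz":0}]'

```text
clock: 37.45
tool_pos: [0.4642, -0.2565, 0.1985]
orientation: [-180.0, 0.0, -171.9]
force: [0.8, -0.3, 0.6]
opening: 0.0876
gripper_force: 0.0
```

```bash
python3 -c "
from h import *
c,im=wsnap('w7')
print(proj(c,[[.3751,-.2692,.042]],True))"
```

```text
37.45 [ 0.4642 -0.2565  0.1985] [-1.7999e+02  3.0000e-02 -1.7188e+02] [ -7.7   8.1 -19.9  -0.  -61.9 -74.2]
[[315.95804403 102.72809385]]
```

View pics/w7.png

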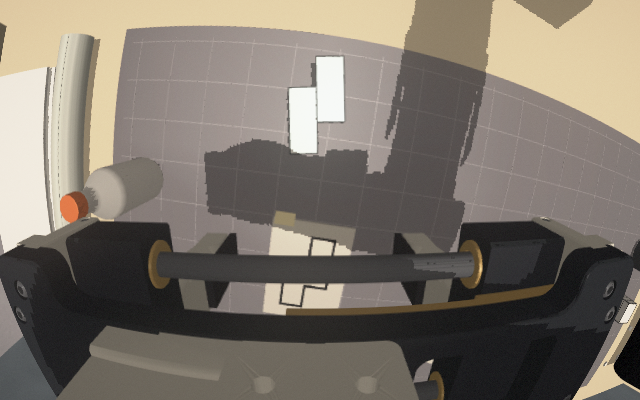

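```bash
python3 -c "
from h import *
c=np.load('pics/w7.npy',allow_pickle=True).item()
S=lambda z:[[.05,0,z],[.05,-.028,z],[-.018,-.028,z],[-.018,0,z],[-.05,0,z],[-.05,.028,z],[.018,.028,z],[.018,0,z]]
print(fit(c,S(.042),[(316,56),(344,56),(345,122),(318,122),(318,153),(292,153),(289,88),(316,88)],[.375,-.27],True))
print(proj(c,[[.5792,-.2535,.006]],True))
"
```

```text
([0.3766, -0.2677, np.float64(-170.5)], 0.83)
[[305.31298962 272.73449414]]
```

play_rows --motion '[{"x":0.7,"y":0.01,"z":0.5,"rx":0,"ry":0,"rz":0},{"x":0.7,"y":0.01,"z":0.5,"rx":0,"ry":0,"rz":0},{"x":0.7,"y":0.01,"z":0.5,"rx":0,"ry":0,"rz":0},{"x":0.7,"y":0,"z":0.5,"rx":0,"ry":0,"rz":0},{"x":0.76,"y":0,"z":0.5,"rx":0,"ry":0,"rz":-0.22},{"x":0,"y":0,"z":0.9,"rx":0,"ry":0,"rz":0},{"x":0,"y":0,"z":0.9,"rx":0,"ry":0,"rz":0},{"x":0,"y":0,"z":0.9,"rx":0,"ry":0,"rz":0},{"x":0,"y":0,"z":0.9,"rx":0,"ry":0,"rz":0},{"x":0,"y":0,"z":0.9,"rx":0,"ry":0,"rz":0},{"x":0,"y":0,"z":0.5,"rx":0,"ry":0,"rz":0},{"x":0,"y":0,"z":0.12,"rx":0,"ry":0,"rz":0},{"x":0,"y":0,"z":0,"rx":0,"ry":0,"rz":0}]'

```text
clock: 39.12
tool_pos: [0.3765, -0.2681, 0.0081]
orientation: [-180.0, 0.0, -170.9]
force: [-0.2, 0.8, 1.4]
opening: 0.0881
gripper_force: 0.0
```

play_rows --fingers -1 --motion '[{"x":0,"y":0,"z":0,"rx":0,"ry":0,"rz":0},{"x":0,"y":0,"z":0,"rx":0,"ry":0,"rz":0},{"x":0,"y":0,"z":0,"rx":0,"ry":0,"rz":0},{"x":0,"y":0,"z":0,"rx":0,"ry":0,"rz":0},{"x":0,"y":0,"z":0,"rx":0,"ry":0,"rz":0},{"x":0,"y":0,"z":0,"rx":0,"ry":0,"rz":0}]'

```text
clock: 39.88
tool_pos: [0.3762, -0.2681, 0.008]
orientation: [-180.0, 0.0, -171.0]
force: [-0.1, 0.3, 6.0]
opening: 0.0559
gripper_force: 30.0
```

play_rows --motion '[{"x":0,"y":0,"z":-0.4,"rx":0,"ry":0,"rz":0},{"x":0,"y":0,"z":-0.9,"rx":0,"ry":0,"rz":0},{"x":0,"y":0,"z":-0.9,"rx":0,"ry":0,"rz":0.85},{"x":0,"y":0,"z":-0.9,"rx":0,"ry":0,"rz":0.85},{"x":0,"y":0,"z":-0.9,"rx":0,"ry":0,"rz":0.83},{"x":-0.81,"y":0.07,"z":0,"rx":0,"ry":0,"rz":0},{"x":-0.81,"y":0.07,"z":0,"rx":0,"ry":0,"rz":0},{"x":-0.81,"y":0.07,"z":0,"rx":0,"ry":0,"rz":0},{"x":-0.81,"y":0.07,"z":0,"rx":0,"ry":0,"rz":0},{"x":-0.81,"y":0.07,"z":0,"rx":0,"ry":0,"rz":0},{"x":-0.81,"y":0.07,"z":0,"rx":0,"ry":0,"rz":0},{"x":-0.81,"y":0.08,"z":0,"rx":0,"ry":0,"rz":0},{"x":-0.81,"y":0.08,"z":0,"rx":0,"ry":0,"rz":0},{"x":-0.81,"y":0.08,"z":0,"rx":0,"ry":0,"rz":0},{"x":-0.82,"y":0.08,"z":0,"rx":0,"ry":0,"rz":0},{"x":0,"y":0,"z":0,"rx":0,"ry":0,"rz":0},{"x":0,"y":0,"z":0,"rx":0,"ry":0,"rz":0}]'

```text
clock: 42.0
tool_pos: [0.5789, -0.2533, 0.1074]
orientation: [180.0, -0.1, 178.9]
force: [0.6, 0.6, -0.9]
opening: 0.0559
gripper_force: 30.0
```

play_rows --motion '[{"x":0,"y":0,"z":0.9,"rx":0,"ry":0,"rz":0},{"x":0,"y":0,"z":0.9,"rx":0,"ry":0,"rz":0},{"x":0,"y":0,"z":0.9,"rx":0,"ry":0,"rz":0},{"x":0,"y":0,"z":0.5,"rx":0,"ry":0,"rz":0},{"x":0,"y":0,"z":0.4,"rx":0,"ry":0,"rz":0},{"x":0,"y":0,"z":0.15,"rx":0,"ry":0,"rz":0},{"x":0,"y":0,"z":0,"rx":0,"ry":0,"rz":0},{"x":0,"y":0,"z":0,"rx":0,"ry":0,"rz":0}]'

```text
clock: 43.0
tool_pos: [0.5796, -0.2535, 0.0147]
orientation: [-180.0, 0.1, 178.9]
force: [-0.2, -0.6, -0.6]
opening: 0.056
gripper_force: 30.0
```

play_rows --motion '[{"x":0,"y":0,"z":0.07,"rx":0,"ry":0,"rz":0},{"x":0,"y":0,"z":0.03,"rx":0,"ry":0,"rz":0},{"x":0,"y":0,"z":0,"rx":0,"ry":0,"rz":0},{"x":0,"y":0,"z":0,"rx":0,"ry":0,"rz":0}]'

```text
clock: 43.5
tool_pos: [0.5794, -0.2534, 0.0121]
orientation: [-180.0, 0.0, 178.9]
force: [-1.6, 1.6, 6.3]
opening: 0.0563
gripper_force: 30.0
```

play_rows --fingers 1 --motion '[{"x":0,"y":0,"z":0,"rx":0,"ry":0,"rz":0},{"x":0,"y":0,"z":0,"rx":0,"ry":0,"rz":0},{"x":0,"y":0,"z":0,"rx":0,"ry":0,"rz":0},{"x":0,"y":0,"z":0,"rx":0,"ry":0,"rz":0},{"x":0,"y":0,"z":-0.9,"rx":0,"ry":0,"rz":0},{"x":0,"y":0,"z":-0.9,"rx":0,"ry":0,"rz":0},{"x":0,"y":0,"z":-0.9,"rx":0,"ry":0,"rz":0},{"x":0,"y":0,"z":-0.9,"rx":0,"ry":0,"rz":0},{"x":-0.7,"y":0,"z":-0.9,"rx":0,"ry":0,"rz":0},{"x":-0.7,"y":0,"z":-0.9,"rx":0,"ry":0,"rz":0},{"x":-0.7,"y":0,"z":-0.9,"rx":0,"ry":0,"rz":0},{"x":-0.7,"y":0,"z":-0.9,"rx":0,"ry":0,"rz":0},{"x":-0.7,"y":0,"z":0,"rx":0,"ry":0,"rz":0},{"x":0,"y":0,"z":0,"rx":0,"ry":0,"rz":0},{"x":0,"y":0,"z":0,"rx":0,"ry":0,"rz":0}]'

```text
clock: 45.38
tool_pos: [0.6659, -0.255, 0.1909]
orientation: [180.0, -0.1, 178.9]
force: [-0.0, 0.3, -0.2]
opening: 0.0876
gripper_force: 0.0
```

Run:
```python
from h import *
from plant import cams
c,w=wsnap('w8')
t=cams.snapshot("top");cv2.imwrite("pics/top2.png",t)
u=cv2.resize(t[100:220,140:345],None,fx=3.9,fy=3.9,interpolation=cv2.INTER_CUBIC)[:,:800]
b=cv2.resize(w[20:200,200:440],None,fx=.7,fy=.7) 
canvas=np.zeros((600,800,3),np.uint8);canvas[:468,:u.shape[1]]=u;canvas[470:470+126,:168]=b
canvas[470:600,200:640]=cv2.resize(w,(440,275))[:130]
cv2.imwrite("pics/fin.png",canvas)
```

```text
45.375 [ 0.6659 -0.255   0.1909] [ 1.7998e+02 -7.0000e-02  1.7891e+02] [ -5.4  25.3   3.4  -0.  -68.1 -85.7]
```

View pics/fin.png

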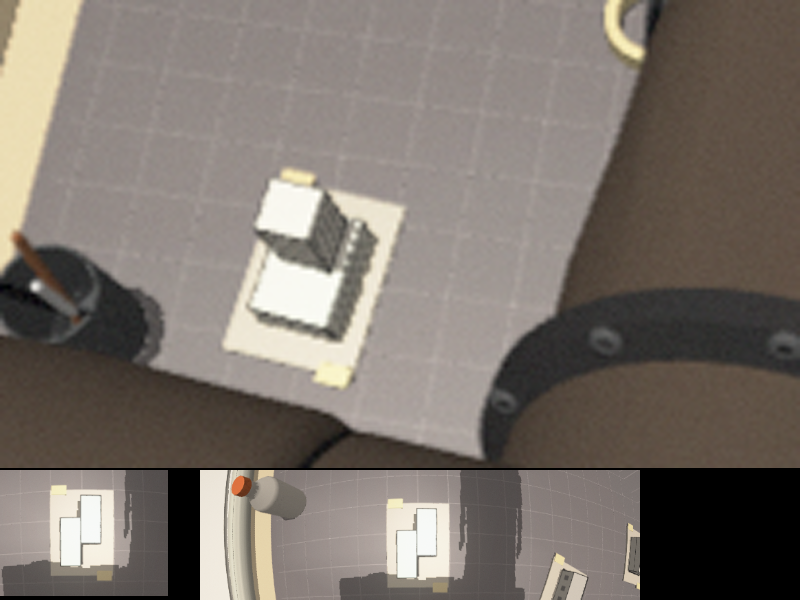

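View pics/w8.png

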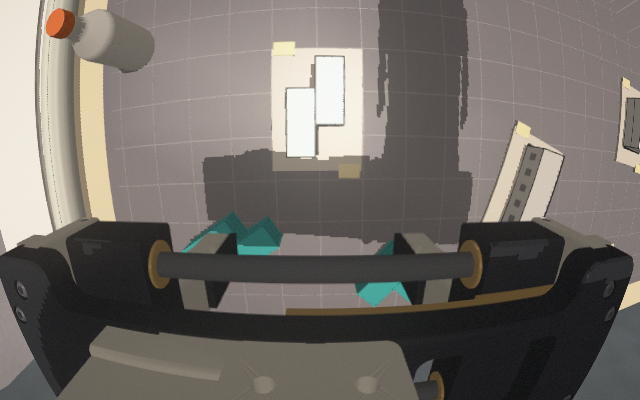

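Run:
```python
from h import *
from plant import workorder,ctrl
c=np.load('pics/w8.npy',allow_pickle=True).item()
S=lambda z:[[.05,0,z],[.05,-.028,z],[-.018,-.028,z],[-.018,0,z],[-.05,0,z],[-.05,.028,z],[.018,.028,z],[.018,0,z]]
print(fit(c,S(.046),[(315,56),(343,56),(344,125),(317,125),(316,157),(287,157),(287,88),(314,88)],[.58,-.25],True))
r=fit(c,rect(.138,.1,.006),[(272,50),(361,48),(362,170),(272,170)],[.58,-.25],True);print(r)
```

```text
([0.58, -0.254, np.float64(179.5)], 0.88)
([0.5799, -0.2523, np.float64(179.3)], 0.99)
```

```bash
python3 -c "
from plant import workorder
print(workorder.close_job())"
```

```text
the job is handed in; nothing more can be done
None
```

I handed the job in at about 45 s: the long house, stepped block and podium stand on their boards, the tower is on the podium's square, and the bystanders were left alone. The hand-in gave no verdict; I measured only the stepped block's final position (about 2 mm off its board's centre) and saw the other three standing in the last pictures.

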